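# Let down a glazed dry-box lid without a bang

### The job

Close the bench dry box over the lapped barrels and needles: with the fingertips tip the open glazed lid forward off its stops until it falls of its own weight, and catch it from below on the fingers while it is still well open. Let it come to rest there, then lower it on the fingers until it is fully shut without a bang, and take the hand away. Do not grip the lid, and leave the parts in the box and the other things on the bench alone.

Things in the scene. Friction and masses are not known exactly. Their poses are not given: they have to be found in the camera images.
- case: Grey sheet-metal dry box (desiccator box) with a hinged glazed lid, fixed to the bench, 130 (x) x 200 (y) x 135 mm high to its open top. Origin at the centre of its underside; +x points from its front to the hinged rear side, +y along the front to the left as seen from the front, z up. On its inner shelf two wooden rests with notches carry four loose parts.
- hinge_line (a point): Middle of the lid's hinge axis, at x = +69, y = 0, z = 139 mm in the box's frame; the axis runs along the box's y. The lid is an aluminium frame 200 mm wide with a glass pane; seen shut, it reaches from 2 mm below to 8 mm above the level of the axis.
- lip_edge (a point): Middle of the rounded front edge of the finger lip, the lid's free end, 158 mm from the hinge axis. The lip is an aluminium strip 180 mm long (along the hinge direction), 4 to 6 mm thick, level with the hinge axis when shut; then it sticks out 24 mm ahead of the box's front wall, 139 mm above the bench, with free space below.
- lid (a joint): Lid angle (rad): 0 = shut, level; 1.57 = upright; 1.78 = leaning back on its stops, as at the start. No friction holds it: past the upright it falls of its own weight, slowed by a weak hinge damper to about 1.2 rad/s times the cosine of the angle (0.2 at 1.4 rad, 0.6 at 1.0, 1.2 when nearly shut), so from 1.4 to 0.7 rad takes about 1.6 s. About 0.4 kg.
- cased_barrel_1_mid (a point): Middle of a ground steel barrel, 16 x 95 x 16 mm, lying loose in the box, about 40 mm below its rim; stays as it is.
- cased_barrel_2_mid (a point): Middle of a second ground steel barrel, 16 x 85 x 16 mm, lying loose in the box, about 40 mm below its rim; stays as it is.
- cased_needle_1_mid (a point): Middle of a brass needle guide, 12 x 102 x 12 mm, lying loose in the box, about 40 mm below its rim; stays as it is.
- cased_needle_2_mid (a point): Middle of a second brass needle guide, 12 x 102 x 12 mm, lying loose in the box, about 40 mm below its rim; stays as it is.
- loupe: Magnifying loupe with handle lying on the bench, 101 x 52 x 12 mm; origin at the centre of its underside. Bystander.
- spanner: Steel combination spanner lying on the bench, 27 x 171 x 8 mm, long along its y; origin at the centre of its underside. Bystander.
- parts_dish_1: Round metal dish of small parts, 68 mm across, 22 mm high; origin at the centre of its underside. Bystander to the left of the box.

How it is judged (in metres and radians):
On the way, in this order (a step that is already met when the one before it is completed fails the run):
1. the lid has been tipped past the upright and falls of its own weight, touched by nothing (value of joint lid between 0.35 and 1.53 rad and velocity of joint lid below -0.04 rad/s and contact force between anything else and lid below 0.05 N), for 0.1 s.
2. the lid has been caught on the fingers while well open (more than 0.25 rad) and rests there, still and not gripped (value of joint lid between 0.25 and 1.4 rad and velocity of joint lid between -0.12 and 0.12 rad/s and contact force between the fingers and lid between 0.15 and 12 N), for 0.3 s.
3. the lid comes down lying lightly on the fingers, nearly shut (value of joint lid between 0.04 and 0.2 rad and contact force between the fingers and lid between 0.1 and 15 N), for 0.1 s.
4. the lid is fully shut (value of joint lid below 0.015 rad), for 0.2 s.
At the end, for the whole second after the job is handed in: The lid is shut (within 0.015 rad, 2.4 mm at the lip) and still, the four parts lie in the box within 10 mm of where they were, and the loupe, spanner and dish within 20 mm (value of joint lid below 0.015 rad and velocity of joint lid between -0.05 and 0.05 rad/s and distance of each of cased_barrel_1_mid, cased_barrel_2_mid, cased_needle_1_mid, cased_needle_2_mid from where it was at the start of the episode below 0.01 m and distance of each of loupe, spanner, parts_dish_1 from where it was at the start of the episode below 0.02 m); the robot touches nothing.
It fails at once if the lid drops shut: it turns faster than 0.6 rad/s while between 0.10 and 0.02 rad open (value of joint lid between 0.02 and 0.1 rad and velocity of joint lid below -0.6 rad/s).
It fails at once if the lid is struck or forced: more than 30 N on it (contact force between anything else and lid above 30 N).
It fails at once if a part in the box is moved by more than 10 mm (distance of any of cased_barrel_1_mid, cased_barrel_2_mid, cased_needle_1_mid, cased_needle_2_mid from where it was at the start of the episode above 0.01 m).
It fails at once if a bystander is moved by more than 20 mm (distance of any of loupe, spanner, parts_dish_1 from where it was at the start of the episode above 0.02 m).
It also fails if it takes over 48 s, if anything falls off the work surface, if the arm or the gripper's body presses on something with over 40 N, if the wrist force passes 120 N, or if a joint passes its speed limit or range.

### The arm

A 6-joint arm with a two-finger parallel gripper is mounted at the origin on a cart in front of the work surface, level with it; the furniture and walls round the work are solid. World frame = base frame: x ahead of the robot, y to its left, z up, the work surface at z = 0. Lengths are in mm, angles in rad, forces in N, time in s.
With the tool pointing down it reaches from about 275 to 1000 mm from the base axis. Payload 8.4 kg.
Tool frame: the origin (TCP) lies at the very end of the fingers, on their centre line; the grasp point (between the pads) lies 19 mm behind it; z points along the fingers, x is the direction in which the jaws open and shut, and the axes are right-handed (so a half turn about z gives the same grasp; the last joint's range is limited). The gripper opens to 85 mm and grips with 20 to 120 N. Pads are 22 mm wide; open, the fingers measure 114 mm over their backs; the gripper's body (76 mm by 85 mm) begins 54 mm behind the grasp point. The pads swing forward as they close: fully open they stand 13 mm farther back than shut.
Start: joints at [1.148, 0.353, 1.633, -0, 1.155, -0.002], TCP at [255.306, 570.48, 231.281] pointing down, gripper open.
Joint ranges: [-2.63, 2.63], [-0.92, 2.1], [0.06, 2.66], [-1.3, 4.44], [0, 2.69], [-3.02, 3.02]. Speed limits (rad/s): [2.22, 2.22, 2.79, 3.14, 3.14, 3.14].

### API

Orientations are given as [roll, pitch, yaw] about the fixed x, y, z axes, in that order (R = Rz(yaw) Ry(pitch) Rx(roll)).
In Python, from rig import r gives the robot as it stands. The module is installed in compiled form; this text tells all that it offers.
- The arm moves only by the tool apply_moves, never from a script. Its argument "targets" is a list that holds one entry, the list of rows, each a list of 7 numbers: the gripper's target within -1 to 1 (fully open at 1, half-way at 0, shut at -1), then the shift along the tool's x, y, z in cm, then the turn, a rotation vector about the tool's x, y, z in degrees. A call has 1 to 8 rows; each row is the pose to reach, as a shift and turn from the pose measured when the call began, along the tool's axes at that moment; what a row does not reach only later rows make up. A row lasts 1/10 s, in which the tool goes at most 50 mm and 8.59 degrees, less where a joint would pass 70% of its speed; a pose out of reach is approached as far as the arm can. A call with a gripper value outside its range is refused whole. The fingers move at their own pace and stop on an object; "newtons" is the grip in N (left out, the last holds). Time passes only in rows, so rows that repeat a pose let the fingers close. It gives the time, the measured TCP pose, the force and the opening at its end, in the units of the state.
- r.sense(): the state, without advancing time (a new reading comes with each control period).
- r.grab_frame(name): name is "scene" or "top" or "wrist"; returns a dict with "pixels" (384x512x3 uint8, red, green, blue), "fov_y" (degrees; the focal length in pixels is half the picture's height over the tangent of half this angle, whatever the lens; pixels are square), "cx", "cy" (the principal point, pixels), "R" (3x3) and "t" (3): a world point X has camera coordinates R X + t; the wrist camera has in their place "mount" (4x4, takes a point from camera to tool coordinates, whose origin is the TCP and whose axes are the tool frame's). Camera axes: x right, y down, z forward; pixel columns grow to the right and rows downward; lengths in mm; the calibration is good to about 2 mm. A picture is of the moment at which its call begins: read the wrist's pose just before it. There is no depth.
- r.sign_off(): hands the job in, once; it reports no verdict.
The state is a dict: "clock": time; "qpos": joint angles; "qvel": joint speeds; "joint_efforts": joint torques, N m; "eef_pos": TCP position; "tcp_rot": TCP orientation; "contact_force": force on the tool from outside, world axes, zero at the start; "wrist_torque": the same for the moment, N m; "opening": opening from 0.0 (shut) to 1.0 (fully open).
Only numpy, scipy, OpenCV 4.12 (cv2) and the standard library are available. Lean on these libraries where they do the work, as an engineer would, in place of code of your own. Each camera call takes 0.05 s, during which the arm holds its last target. There are 200 camera calls.

## Working session

There is one attempt and no reset: what is moved stays moved. The work goes in short steps, Python scripts to look and compute and a tool call to move; the robot and the scene stay as the last step left them, time stands still between calls to the robot, and variables do not carry over. Pictures are saved under pics/ and viewed, about 8 in all and at most 12, crops included, and the job is handed in when it is done.

Besides the shell and the picture viewer there is one more tool, called after "Call:" as name([rows], argument=value, ...), one row to a line, values as JSON. apply_moves: Moves the arm, as the interface text tells. Its arguments: {"type":"object","properties":{"targets":{"type":"array"},"newtons":{"type":"number"}},"required":["targets"]}

```bash
mkdir -p pics; python3 - <<'E'
from rig import r
import cv2,json
print(r.sense())
for n in("scene","top"):
    f=r.grab_frame(n); cv2.imwrite(f"pics/{n}0.png",cv2.cvtColor(f["pixels"],cv2.COLOR_RGB2BGR))
    print(n,{k:(v.tolist() if hasattr(v,'tolist') else v) for k,v in f.items() if k!="pixels"})
E
```

```text
{'clock': 0.0, 'qpos': array([ 1.14758534e+00,  3.53658727e-01,  1.63414622e+00, -4.95508424e-06,
        1.15521012e+00, -2.39589530e-03]), 'qvel': array([-5.39335897e-05,  9.52239268e-04, -1.94299628e-03, -7.65490293e-05,
       -7.87538025e-05,  5.99991229e-04]), 'joint_efforts': array([ 7.13644458e-04, -6.05240750e+01, -3.42065191e+01,  1.03116227e-05,
        9.60477220e-03, -1.39178499e-05]), 'eef_pos': array([255.11420123, 570.02856154, 230.54991082]), 'tcp_rot': array([3.14159153e+00, 1.42241473e-03, 1.14998324e+00]), 'contact_force': array([-0.47819399,  0.26694979,  0.88444632]), 'wrist_torque': array([-0.01090056, -0.00603794,  0.03169719]), 'opening': 1.000024323620475}
scene {'fov_y': 44.500935273128974, 'cx': 255.8137898877717, 'cy': 185.55681308085963, 'R': [[0.7535924276622372, -0.6572381273381023, -0.01168319062758245], [-0.5013170406094574, -0.5631347932714884, -0.6569325912159131], [0.4251819348992986, 0.5009164087751399, -0.7538587889353718]], 't': [-361.43890189495613, 378.2148018370101, 767.5851572463131]}
top {'fov_y': 51.06216322696905, 'cx': 249.06774992691996, 'cy': 190.1396925679263, 'R': [[-0.019087772460860103, -0.9998126884649611, 0.003200769743241751], [-0.9951857948086942, 0.01869144339654581, -0.09620739968807598], [0.0961295519258771, -0.005021745535224671, -0.995356163048338]], 't': [56.17135328559366, 559.4488311386107, 980.6908118101151]}
```

View pics/scene0.png

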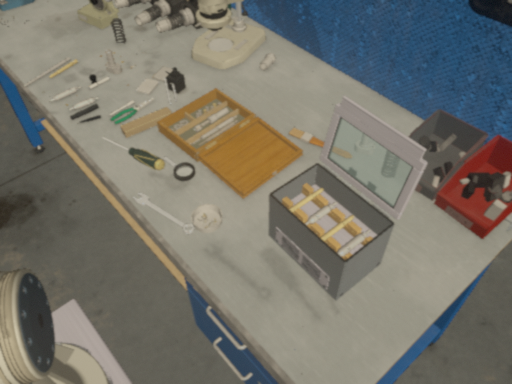

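View pics/top0.png

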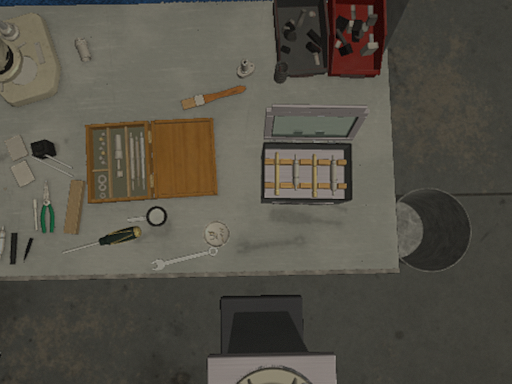

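The scene picture shows the box at about (330,230) with the lid leaning back, opening toward the robot. In the top view the box is at (262–352, 143–204), the lid at (265–367, 105–140), the dish at (217,234) and the spanner at (155–215, 250–268). I'll take an enlarged crop of the box for its corners.

```bash
python3 - <<'E'
import cv2,numpy as np
a=cv2.imread("pics/top0.png")[95:215,250:380]; b=cv2.imread("pics/scene0.png")[90:300,255:435]
a=cv2.resize(a,None,fx=5,fy=5,interpolation=cv2.INTER_CUBIC)
b=cv2.resize(b,None,fx=2.8,fy=2.8,interpolation=cv2.INTER_CUBIC)
for im,s,o in((a,5,(250,95)),(b,2.8,(255,90))):
    for k in range(0,400,10):
        x=int((k*1.0)*s)
        if x<im.shape[1]: cv2.line(im,(x,0),(x,8 if k%50 else 16),(0,0,255),1)
        if x<im.shape[0]: cv2.line(im,(0,x),(8 if k%50 else 16,x),(0,0,255),1)
cv2.imwrite("pics/topc.png",a); cv2.imwrite("pics/scc.png",b)
E
```

```text
(no output)
```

View pics/topc.png

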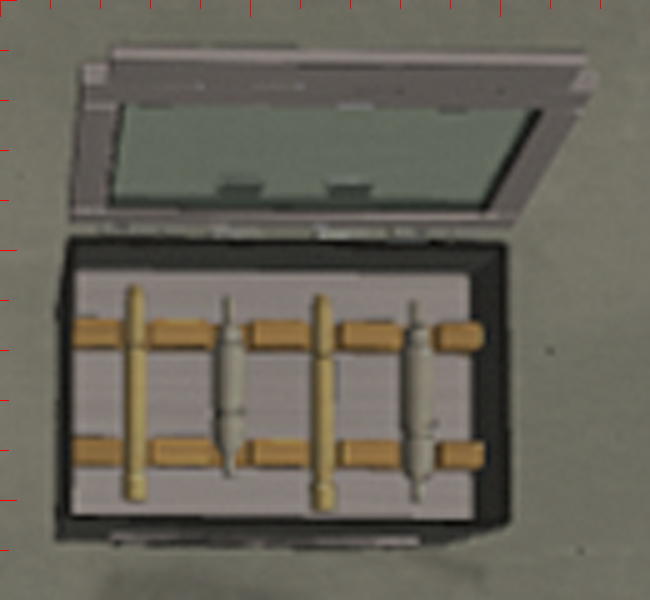

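View pics/scc.png

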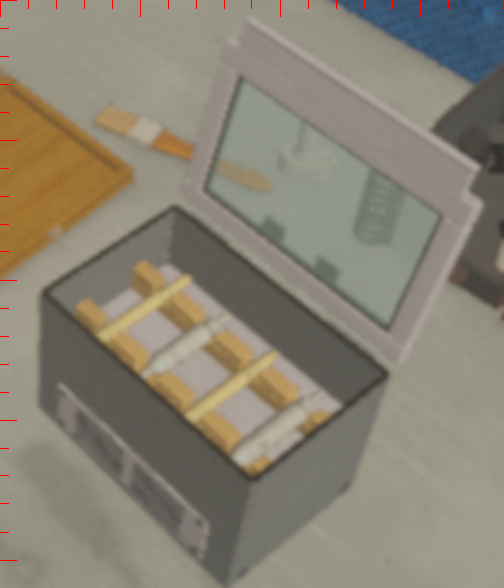

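```bash
cat > fit.py <<'E'
import numpy as np
from scipy.optimize import least_squares
C={'top':(51.06216322696905,249.06774992691996,190.1396925679263,[[-0.019087772460860103,-0.9998126884649611,0.003200769743241751],[-0.9951857948086942,0.01869144339654581,-0.09620739968807598],[0.0961295519258771,-0.005021745535224671,-0.995356163048338]],[56.17135328559366,559.4488311386107,980.6908118101151]),
'scene':(44.500935273128974,255.8137898877717,185.55681308085963,[[0.7535924276622372,-0.6572381273381023,-0.01168319062758245],[-0.5013170406094574,-0.5631347932714884,-0.6569325912159131],[0.4251819348992986,0.5009164087751399,-0.7538587889353718]],[-361.43890189495613,378.2148018370101,767.5851572463131])}
def proj(n,X):
    f,cx,cy,R,t=C[n]; f=192/np.tan(np.radians(f/2)); p=np.array(R)@X+t
    return np.array([cx+f*p[0]/p[2],cy+f*p[1]/p[2]])
def w(p,X):
    c,s=np.cos(p[2]),np.sin(p[2]); return np.array([p[0]+c*X[0]-s*X[1],p[1]+s*X[0]+c*X[1],X[2]])
a=1.78; lip=lambda y:(69-158*np.cos(a),y,139+158*np.sin(a))
rim=[(65,100,135),(65,-100,135),(-65,-100,135),(-65,100,135)]
obs=[('top',P,(250+u/5,95+v/5)) for P,(u,v) in zip(rim+[lip(90),lip(-90)],[(70,238),(507,242),(509,522),(62,520),(110,48),(585,53)])]
obs+=[('scene',P,(255+u/2.8,90+v/2.8)) for P,(u,v) in zip(rim+[lip(90),lip(-90),(-65,-100,0)],[(175,207),(388,374),(253,478),(43,292),(250,18),(482,165),(230,585)])]
if __name__=="__main__":
    g=lambda p:np.concatenate([proj(n,w(p,P))-o for n,P,o in obs])
    s=least_squares(g,[500,-80,0],loss='soft_l1'); print(s.x); print(g(s.x).reshape(-1,2).round(1))
    p=s.x
    for nm,P in dict(hinge=(69,0,139),lip0=(69-158,0,139),lip=lip(0)).items(): print(nm,w(p,np.array(P)).round(1))
E
python3 fit.py
```

```text
[ 5.90964722e+02 -8.61722946e+01 -2.93542252e-02]
[[-0.7 -0.6]
 [ 0.2 -0.5]
 [ 0.6  0.8]
 [ 0.5  0.3]
 [-0.  -0. ]
 [ 0.7  0. ]
 [ 0.3 -1.8]
 [ 1.9 -0.4]
 [ 0.2  2.1]
 [-1.3 -0.6]
 [-0.1 -2.1]
 [-0.6 -0.7]
 [-0.9  1.5]]
hinge [659.9 -88.2 139. ]
lip0 [502.  -83.6 139. ]
lip [692.7 -89.2 293.6]
```

```bash
cat > h.py <<'E'
from rig import r
import numpy as np
from scipy.spatial.transform import Rotation as Ro
YAW=-0.03
def goal(t=60):  # tool z tilted t deg below level, pointing ahead; tool x ahead/up
    return Ro.from_euler('xyz',[np.pi,0,YAW])*Ro.from_euler('y',90-t,degrees=True)
def rel(pts,t=60):
    s=r.sense(); R=Ro.from_euler('xyz',s['tcp_rot'])
    print('clock %.2f'%s['clock'],'tcp',s['eef_pos'].round(1),'F',s['contact_force'].round(2),'open %.2f'%s['opening'],'q',s['qpos'].round(2))
    for p in pts:
        print(p,'-> cm',(R.inv().apply(np.array(p)-s['eef_pos'])/10).round(2),'rot',np.degrees((R.inv()*goal(t)).as_rotvec()).round(1))
def lip(a): # world lip point, hinge from fit
    d=69-158*np.cos(a); c,s=np.cos(-.0294),np.sin(-.0294)
    return np.array([590.96+c*d,-86.17+s*d,139+158*np.sin(a)])
def tcp(a,x,z=-33,t=60): # tcp so that lip sits at tool coords (x,0,z)
    return (lip(a)-goal(t).apply([x,0,z])).round(1)
E
python3 -c "
from h import *
print(goal().as_matrix().round(2))
rel([(440,-82,240)])
print(tcp(0,-42.5),tcp(1.78,30),tcp(1.45,40))"
```

```text
[[ 0.87 -0.03  0.5 ]
 [-0.03 -1.   -0.01]
 [ 0.5   0.   -0.87]]
clock 0.10 tcp [255.1 570.1 230.6] F [0.69 0.47 0.02] open 1.00 q [ 1.15  0.35  1.63 -0.    1.16 -0.  ]
(440, -82, 240) -> cm [-51.97  43.51  -0.87] rot [-17.6  26.5  66. ]
[555.3 -85.2 131.7] [683.3 -88.9 250. ] [622.8 -87.1 247.3]
```

Call:
apply_moves([
  [[1, -13, 11, 0, -4, 7, 17], [1, -26, 22, 0, -9, 13, 33], [1, -39, 33, -1, -13, 20, 50], [1, -52, 43.5, -1, -17.6, 26.5, 66], [1, -52, 43.5, -1, -17.6, 26.5, 66], [1, -52, 43.5, -1, -17.6, 26.5, 66], [1, -52, 43.5, -1, -17.6, 26.5, 66], [1, -52, 43.5, -1, -17.6, 26.5, 66]],
])

```text
clock: 0.9
eef_pos: [364.2, 183.7, 236.5]
tcp_rot: [3.124, -0.497, 0.045]
contact_force: [1.1, 0.4, 0.4]
opening: 1.001
```

```bash
python3 -c "
from h import *
rel([(440,-82,240)])"
```

```text
clock 0.90 tcp [364.2 183.7 236.5] F [1.07 0.4  0.45] open 1.00 q [ 0.73 -0.21  2.34 -0.52  0.69  1.04]
(440, -82, 240) -> cm [ 5.78 26.83  3.21] rot [-1.1  1.5  3.8]
```

Call:
apply_moves([
  [[1, 5.8, 26.8, 3.2, -1, 1.5, 3.8], [1, 5.8, 26.8, 3.2, -1, 1.5, 3.8], [1, 5.8, 26.8, 3.2, -1, 1.5, 3.8], [1, 5.8, 26.8, 3.2, -1, 1.5, 3.8], [1, 5.8, 26.8, 3.2, -1, 1.5, 3.8], [1, 5.8, 26.8, 3.2, -1, 1.5, 3.8], [1, 5.8, 26.8, 3.2, -1, 1.5, 3.8]],
])

```text
clock: 1.6
eef_pos: [434.6, -62.0, 239.2]
tcp_rot: [-3.139, -0.521, -0.031]
contact_force: [0.5, 1.7, 1.1]
opening: 1.0
```

```bash
python3 -c "
from h import *
rel([(460,-84,145),(535,-85,145)])"
```

```text
clock 1.60 tcp [434.6 -62.  239.2] F [0.51 1.66 1.08] open 1.00 q [-0.22 -0.21  2.34  0.2   0.5  -0.34]
(460, -84, 145) -> cm [-2.42  2.14  9.46] rot [-0.1  0.2 -0.1]
(535, -85, 145) -> cm [ 4.08  2.02 13.19] rot [-0.1  0.2 -0.1]
```

Call:
apply_moves([
  [[1, -2.4, 2.1, 9.5, 0, 0, 0], [1, -2.4, 2.1, 9.5, 0, 0, 0], [1, -2.4, 2.1, 9.5, 0, 0, 0], [1, 4.1, 2, 13.2, 0, 0, 0], [1, 4.1, 2, 13.2, 0, 0, 0], [1, 4.1, 2, 13.2, 0, 0, 0]],
])

```text
clock: 2.2
eef_pos: [538.5, -85.4, 145.4]
tcp_rot: [-3.14, -0.523, -0.03]
contact_force: [-0.2, 0.7, -0.7]
opening: 1.002
```

```bash
python3 - <<'E'
from h import *
import cv2
print(tcp(1.78,5,-33)+[0,0,90],tcp(1.78,5,-33))
rel([(480,-84,250),(600,-86,370),(650,-87,370)])
f=r.grab_frame("scene")["pixels"][60:320,200:460]
cv2.imwrite("pics/reh.png",cv2.resize(cv2.cvtColor(f,cv2.COLOR_RGB2BGR),None,fx=2.2,fy=2.2,interpolation=cv2.INTER_CUBIC))
E
```

```text
[704.9 -89.5 352.5] [704.9 -89.5 262.5]
clock 2.20 tcp [538.5 -85.4 145.4] F [-0.24  0.65 -0.71] open 1.00 q [-0.22  0.17  2.26  0.45  0.22 -0.6 ]
(480, -84, 250) -> cm [  0.15   0.02 -11.99] rot [-0.1  0.1 -0. ]
(600, -86, 370) -> cm [ 16.54  -0.15 -16.4 ] rot [-0.1  0.1 -0. ]
(650, -87, 370) -> cm [ 20.87  -0.2  -13.9 ] rot [-0.1  0.1 -0. ]
```

View pics/reh.png

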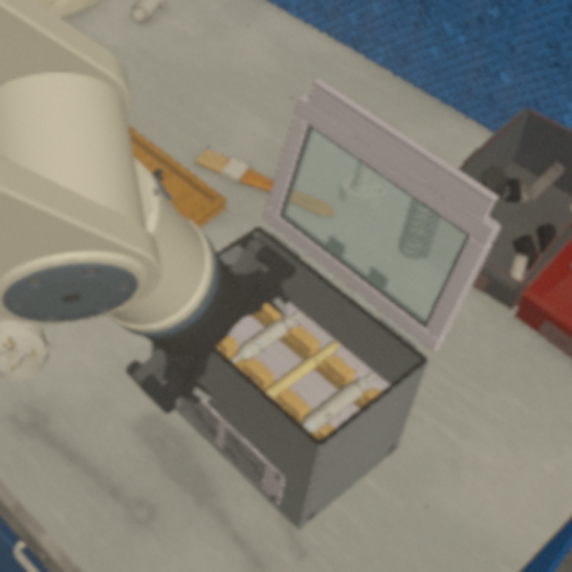

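The rehearsal pose is reachable. The view shows the hand over the front rim, with the front finger tip at about (170,408) in the crop and the box untouched. I'll check that the fingers project where I expect before moving over the lid.

```bash
python3 - <<'E'
from h import *
from fit import proj
s=r.sense(); R=Ro.from_euler('xyz',s['tcp_rot'])
for P in [(-42,0,-13),(-57,0,-13),(-42,11,-13),(-42,-11,-13),(42,0,-13),(57,0,-13),(57,0,-60),(0,0,-73),(-57,0,-50)]:
    X=s['eef_pos']+R.apply(P); print(P,X.round(0),((proj('scene',X)-[200,60])*2.2).round(0))
E
```

```text
(-42, 0, -13) [493. -84. 135.] [202. 387.]
(-57, 0, -13) [480. -83. 128.] [189. 401.]
(-42, 11, -13) [493. -95. 135.] [211. 395.]
(-42, -11, -13) [494. -73. 135.] [192. 378.]
(42, 0, -13) [566. -86. 177.] [271. 309.]
(57, 0, -13) [579. -86. 184.] [283. 295.]
(57, 0, -60) [556. -86. 225.] [268. 276.]
(0, 0, -73) [500. -84. 208.] [213. 327.]
(-57, 0, -50) [462. -83. 160.] [173. 390.]
```

```bash
python3 - <<'E'
from h import *
S=tcp(1.78,25); Z=goal().apply([0,0,1]); A=(S-80*Z).round(1); A2=(S-110*Z+np.array([-60,0,0])).round(1)
rel([(480,-84,250),A2,A,S])
E
```

```text
clock 2.25 tcp [536.1 -84.8 144.7] F [-0.61 -0.55 -0.54] open 1.00 q [-0.22  0.17  2.26  0.45  0.22 -0.61]
(480, -84, 250) -> cm [  0.37   0.06 -11.93] rot [-0.1  0.2 -0. ]
[572.6 -87.4 347.8] -> cm [ 13.27   0.11 -15.81] rot [-0.1  0.2 -0. ]
[647.6 -87.8 321.8] -> cm [18.48 -0.06 -9.83] rot [-0.1  0.2 -0. ]
[687.6 -89.  252.5] -> cm [18.51 -0.04 -1.82] rot [-0.1  0.2 -0. ]
```

Call:
apply_moves([
  [[1, 0.4, 0, -12, 0, 0, 0], [1, 0.4, 0, -12, 0, 0, 0], [1, 7, 0.1, -15, 0, 0, 0], [1, 13.3, 0.1, -15.8, 0, 0, 0], [1, 13.3, 0.1, -15.8, 0, 0, 0], [1, 18.5, -0.1, -12, 0, 0, 0], [1, 18.5, -0.1, -9.8, 0, 0, 0], [1, 18.5, -0.1, -9.8, 0, 0, 0]],
])

```text
clock: 3.05
eef_pos: [647.7, -86.9, 318.1]
tcp_rot: [-3.138, -0.516, -0.03]
contact_force: [-0.6, -0.2, -2.0]
opening: 0.999
```

```bash
python3 - <<'E'
from h import *
S=tcp(1.78,25)
rel([S])
E
```

```text
clock 3.05 tcp [647.7 -86.9 318.1] F [-0.56 -0.24 -1.98] open 1.00 q [-0.17  0.09  1.87  0.12  0.67 -0.22]
[687.6 -89.  252.5] -> cm [0.24 0.12 7.68] rot [-0.2  0.5  0. ]
```

Now I'll lower slowly until the fingers straddle the lip, then take one look.

Call:
apply_moves([
  [[1, 0.2, 0.1, 2, 0, 0.5, 0], [1, 0.2, 0.1, 4, 0, 0.5, 0], [1, 0.2, 0.1, 6, 0, 0.5, 0], [1, 0.2, 0.1, 7.7, 0, 0.5, 0], [1, 0.2, 0.1, 7.7, 0, 0.5, 0], [1, 0.2, 0.1, 7.7, 0, 0.5, 0]],
])

```text
clock: 3.65
eef_pos: [686.7, -88.7, 252.1]
tcp_rot: [-3.138, -0.524, -0.03]
contact_force: [0.2, 0.2, 0.6]
opening: 1.0
```

```bash
python3 - <<'E'
from h import *
import cv2
from fit import proj
s=r.sense();rel([])
a=r.grab_frame("scene")["pixels"][50:230,290:450]; b=r.grab_frame("wrist")
np.savez("w.npz",**{k:v for k,v in b.items()})
a=cv2.resize(a,None,fx=2.2,fy=2.2,interpolation=cv2.INTER_CUBIC); b=b["pixels"]
b=cv2.resize(b,(int(512*.85),int(384*.85)))
im=np.zeros((400,800,3),np.uint8); im[:a.shape[0],:352]=a; im[:b.shape[0],360:360+b.shape[1]]=b
cv2.imwrite("pics/str.png",cv2.cvtColor(im,cv2.COLOR_RGB2BGR))
R=Ro.from_euler('xyz',s['tcp_rot'])
for P in [(-42,0,-13),(42,0,-13)]: print((proj('scene',s['eef_pos']+R.apply(P))-[290,50])*2.2)
print((proj('scene',lip(1.78))-[290,50])*2.2, R.inv().apply(lip(1.78)-s['eef_pos']))
E
```

```text
clock 3.65 tcp [686.7 -88.7 252.1] F [0.17 0.21 0.59] open 1.00 q [-0.17  0.22  1.88  0.14  0.53 -0.24]
[150.89341311 229.14192368]
[222.19278865 149.20999091]
[204.59889561 153.37564762] [ 25.93763971   0.13492778 -32.87388676]
```

View pics/str.png

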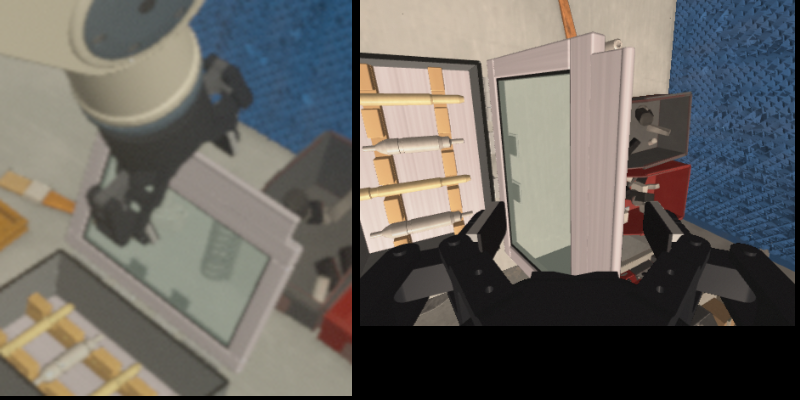

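```bash
python3 - <<'E'
from h import *
s=r.sense(); R=Ro.from_euler('xyz',s['tcp_rot'])
for a in [1.78,1.7,1.65,1.6,1.57,1.5,1.45,1.4]:
    print(a,((R.inv().apply(lip(a)-R.apply([39,0,-33])-s['eef_pos']))/10).round(2))
E
```

```text
1.78 [-1.41  0.01  0.08]
1.7 [-2.38  0.   -0.72]
1.65 [-3.02  0.   -1.19]
1.6 [-3.68  0.   -1.62]
1.57 [-4.08  0.   -1.87]
1.5 [-5.06 -0.   -2.39]
1.45 [-5.78 -0.   -2.72]
1.4 [-6.51 -0.   -3.01]
```

Call:
apply_moves([
  [[1, -0.5, 0, 0, 0, 0, 0], [1, -0.9, 0, 0, 0, 0, 0], [1, -1.2, 0, 0, 0, 0, 0], [1, -1.5, 0, 0, 0, 0, 0], [1, -1.8, 0, -0.3, 0, 0, 0], [1, -2.1, 0, -0.5, 0, 0, 0], [1, -2.4, 0, -0.7, 0, 0, 0], [1, -2.7, 0, -1, 0, 0, 0]],
])

```text
clock: 4.55
eef_pos: [658.8, -88.0, 248.6]
tcp_rot: [-3.138, -0.526, -0.03]
contact_force: [1.6, 0.5, 0.2]
opening: 0.998
```

```bash
python3 - <<'E'
from h import *
import cv2
s=r.sense(); rel([]); R=Ro.from_euler('xyz',s['tcp_rot'])
b=r.grab_frame("wrist")["pixels"]; cv2.imwrite("pics/push.png",cv2.cvtColor(b[:,:,:],cv2.COLOR_RGB2BGR))
for a in [1.65,1.6,1.57,1.5,1.45,1.4]:
    print(a,((R.inv().apply(lip(a)-R.apply([39,0,-33])-s['eef_pos']))/10).round(2))
E
```

```text
clock 4.55 tcp [658.8 -88.  248.6] F [1.59 0.48 0.18] open 1.00 q [-0.17  0.18  1.94  0.16  0.51 -0.26]
1.65 [-0.31  0.   -0.16]
1.6 [-0.97  0.   -0.59]
1.57 [-1.38  0.   -0.84]
1.5 [-2.36  0.   -1.36]
1.45 [-3.07  0.   -1.69]
1.4 [-3.81  0.   -1.98]
```

View pics/push.png

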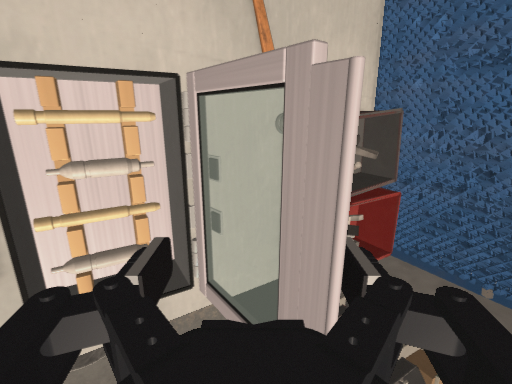

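The wrist view shows the lip edge (about (345,200)) against the rear finger's pad (345,260), with the front finger well clear at (160,260). I'll push on past the upright.

Call:
apply_moves([
  [[1, -0.4, 0, -0.2, 0, 0, 0], [1, -0.8, 0, -0.5, 0, 0, 0], [1, -1.2, 0, -0.7, 0, 0, 0], [1, -1.6, 0, -0.9, 0, 0, 0], [1, -2, 0, -1.2, 0, 0, 0], [1, -2.4, 0, -1.4, 0, 0, 0], [1, -2.7, 0, -1.5, 0, 0, 0], [1, -3, 0, -1.7, 0, 0, 0]],
])

```text
clock: 5.4
eef_pos: [623.1, -86.9, 247.8]
tcp_rot: [-3.138, -0.525, -0.03]
contact_force: [0.4, -0.2, 0.9]
opening: 0.999
```

```bash
cat > ang.py <<'E'
from h import *
import cv2
def pic(n):
    s=r.sense(); R=Ro.from_euler('xyz',s['tcp_rot']); f=r.grab_frame("wrist"); b=cv2.cvtColor(f["pixels"],cv2.COLOR_RGB2BGR); F=192/np.tan(np.radians(f["fov_y"]/2)); M=np.linalg.inv(f["mount"])
    c,sn=np.cos(-.0294),np.sin(-.0294)
    for a in np.arange(0.3,1.75,0.1):   # where the lip's far end point (box y=+90) would show
        for y in (90,50,20):
            X=lip(a)+np.array([-sn*y,c*y,0]); p=M[:3,:3]@R.inv().apply(X-s['eef_pos'])+M[:3,3]
            if p[2]>0:
                u,v=f["cx"]+F*p[0]/p[2],f["cy"]+F*p[1]/p[2]
                if 0<u<512 and 0<v<384:
                    cv2.circle(b,(int(u),int(v)),2,(0,0,255),-1); y==90 and cv2.putText(b,"%.1f"%a,(int(u)-8,int(v)-5),0,.35,(0,0,255),1)
    cv2.imwrite(n,b)
E
python3 - <<'E'
from ang import *
rel([]); pic("pics/p2.png")
s=r.sense(); R=Ro.from_euler('xyz',s['tcp_rot'])
for a in (1.5,1.45,1.4,1.2,1.1,1,.9): print(a,R.inv().apply(lip(a)-s['eef_pos']).round(1))
E
```

```text
clock 5.40 tcp [623.1 -86.9 247.8] F [ 0.38 -0.22  0.92] open 1.00 q [-0.19  0.13  2.01  0.17  0.5  -0.29]
1.5 [ 47.1   0.1 -29.2]
1.45 [ 39.9   0.1 -32.5]
1.4 [ 32.5   0.1 -35.4]
1.2 [  2.    0.1 -43.3]
1.1 [-13.7   0.1 -44.9]
1 [-29.5   0.1 -45. ]
0.9 [-45.2   0.1 -43.5]
```

View pics/p2.png

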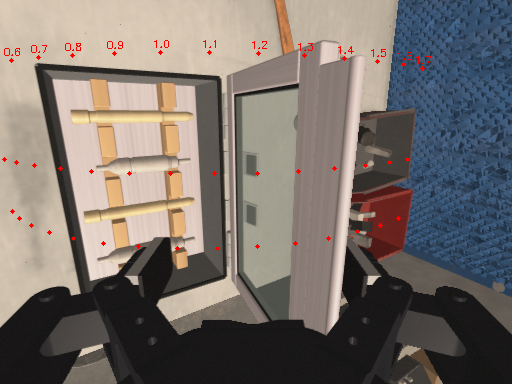

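The lip's far end shows at (358,58), which matches about 1.43 rad, so the lid is past the upright. Now I'll pull the rear finger clear, bring the front finger up to meet the lid, and yield with it.

Call:
apply_moves([
  [[1, 1.2, 0, -0.3, 0, 0, 0], [1, 2.4, 0, -0.6, 0, 0, 0], [1, 3.4, 0, -0.9, 0, 0, 0], [1, 3.9, 0, -1.1, 0, 0, 0], [1, 3.9, 0, -1.1, 0, 0, 0], [1, 3.8, 0, -1.1, 0, 0, 0], [1, 3.6, 0, -1.1, 0, 0, 0], [1, 3.4, 0, -1.1, 0, 0, 0]],
])

```text
clock: 6.25
eef_pos: [646.0, -87.5, 273.7]
tcp_rot: [-3.138, -0.523, -0.03]
contact_force: [0.1, -0.4, 0.0]
opening: 0.999
```

Call:
apply_moves([
  [[1, -0.2, 0, 0, 0, 0, 0], [1, -0.4, 0, 0, 0, 0, 0], [1, -0.6, 0, 0, 0, 0, 0], [1, -0.7, 0, 0, 0, 0, 0], [1, -0.7, 0, 0, 0, 0, 0], [1, -0.7, 0, 0, 0, 0, 0], [1, -0.7, 0, 0, 0, 0, 0], [1, -0.7, 0, 0, 0, 0, 0]],
])

```text
clock: 7.05
eef_pos: [639.8, -87.4, 270.1]
tcp_rot: [-3.138, -0.523, -0.03]
contact_force: [-1.2, 0.8, -0.5]
opening: 1.002
```

```bash
python3 - <<'E'
from ang import *
rel([]); pic("pics/p3.png"); rel([])
s=r.sense(); R=Ro.from_euler('xyz',s['tcp_rot'])
for a in (1.3,1.2,1.1,1,.9): print(a,R.inv().apply(lip(a)-s['eef_pos']).round(1))
E
```

```text
clock 7.05 tcp [639.8 -87.4 270.1] F [-1.18  0.77 -0.51] open 1.00 q [-0.18  0.13  1.95  0.15  0.55 -0.26]
clock 7.10 tcp [639.8 -87.4 270.1] F [-1.14  0.27 -0.27] open 1.00 q [-0.18  0.13  1.95  0.15  0.55 -0.26]
1.3 [ -8.6   0.1 -29.3]
1.2 [-24.1   0.1 -32.5]
1.1 [-39.8   0.1 -34.1]
1 [-55.6   0.1 -34.2]
0.9 [-71.3   0.1 -32.6]
```

View pics/p3.png

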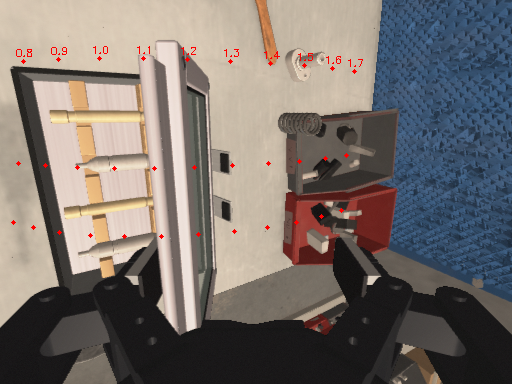

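The lip (bright edge about (150,200)) rests against the front finger's pad, and the overlay reads about 1.1 rad. Now I'll hold still, then compute the lowering arc.

Call:
apply_moves([
  [[1, 0, 0, 0, 0, 0, 0], [1, 0, 0, 0, 0, 0, 0], [1, 0, 0, 0, 0, 0, 0], [1, 0, 0, 0, 0, 0, 0], [1, 0, 0, 0, 0, 0, 0], [1, 0, 0, 0, 0, 0, 0]],
])

```text
clock: 7.7
eef_pos: [639.8, -87.4, 270.2]
tcp_rot: [-3.138, -0.523, -0.03]
contact_force: [-1.1, 0.0, -0.3]
opening: 0.999
```

```bash
cat > low.py <<'E'
from h import *
import sys
def low(a0,a1,n=8,c=(-39.5,-34)):  # tool shift (cm) that keeps the lip at tool (x,z)=c
    s=r.sense(); R=Ro.from_euler('xyz',s['tcp_rot']); rel([])
    print('lip if a0:',R.inv().apply(lip(a0)-s['eef_pos']).round(1))
    for a in np.linspace(a0,a1,n+1)[1:]: print('%.3f'%a,((R.inv().apply(lip(a)-R.apply([c[0],0,c[1]])-s['eef_pos']))/10).round(2))
low(float(sys.argv[1]),float(sys.argv[2]))
E
python3 low.py 1.1 0.8
```

```text
clock 7.70 tcp [639.8 -87.4 270.2] F [-1.08  0.02 -0.34] open 1.00 q [-0.18  0.13  1.95  0.15  0.55 -0.26]
lip if a0: [-39.8   0.1 -34.1]
1.062 [-0.63  0.01 -0.03]
1.025 [-1.22  0.01 -0.03]
0.988 [-1.81  0.01 -0.01]
0.950 [-2.4   0.01  0.04]
0.913 [-2.99  0.01  0.11]
0.875 [-3.58  0.01  0.2 ]
0.838 [-4.16  0.01  0.31]
0.800 [-4.73  0.01  0.45]
```

Force is -1.08 N in x, steady, so the lid rests on the finger. Lowering now.

Call:
apply_moves([
  [[1, -0.6, 0, 0, 0, 0, 0], [1, -1.2, 0, 0, 0, 0, 0], [1, -1.8, 0, 0, 0, 0, 0], [1, -2.4, 0, 0, 0, 0, 0], [1, -3, 0, 0.1, 0, 0, 0], [1, -3.6, 0, 0.2, 0, 0, 0], [1, -4.2, 0, 0.3, 0, 0, 0], [1, -4.7, 0, 0.4, 0, 0, 0]],
])

```text
clock: 8.5
eef_pos: [600.6, -86.1, 242.7]
tcp_rot: [-3.138, -0.523, -0.03]
contact_force: [-0.0, 0.2, -0.1]
opening: 0.996
```

```bash
python3 low.py 0.8 0.5
```

```text
clock 8.50 tcp [600.6 -86.1 242.7] F [-0.04  0.15 -0.1 ] open 1.00 q [-0.19  0.1   2.05  0.18  0.48 -0.3 ]
lip if a0: [-39.1   0.2 -33.7]
0.763 [-0.53  0.02  0.19]
0.725 [-1.1   0.02  0.37]
0.688 [-1.65  0.02  0.57]
0.650 [-2.2   0.02  0.79]
0.613 [-2.75  0.03  1.03]
0.575 [-3.28  0.03  1.29]
0.537 [-3.8   0.03  1.57]
0.500 [-4.31  0.03  1.86]
```

Call:
apply_moves([
  [[1, 0, 0, 0, 0, 0, 0], [1, 0, 0, 0, 0, 0, 0], [1, 0, 0, 0, 0, 0, 0], [1, 0, 0, 0, 0, 0, 0]],
])

```text
clock: 8.9
eef_pos: [600.7, -86.2, 242.9]
tcp_rot: [-3.138, -0.523, -0.03]
contact_force: [-1.4, 0.6, 0.2]
opening: 1.004
```

```bash
python3 low.py 0.8 0.56
```

```text
clock 8.90 tcp [600.7 -86.2 242.9] F [-1.38  0.57  0.19] open 1.00 q [-0.19  0.1   2.05  0.18  0.48 -0.3 ]
lip if a0: [-39.3   0.2 -33.6]
0.770 [-0.44  0.02  0.16]
0.740 [-0.89  0.02  0.3 ]
0.710 [-1.34  0.02  0.45]
0.680 [-1.79  0.02  0.62]
0.650 [-2.23  0.02  0.79]
0.620 [-2.66  0.02  0.98]
0.590 [-3.09  0.03  1.19]
0.560 [-3.51  0.03  1.4 ]
```

Call:
apply_moves([
  [[1, -0.4, 0, 0.2, 0, 0, 0], [1, -0.9, 0, 0.3, 0, 0, 0], [1, -1.3, 0, 0.5, 0, 0, 0], [1, -1.8, 0, 0.6, 0, 0, 0], [1, -2.2, 0, 0.8, 0, 0, 0], [1, -2.7, 0, 1, 0, 0, 0], [1, -3.1, 0, 1.2, 0, 0, 0], [1, -3.5, 0, 1.4, 0, 0, 0]],
])

```text
clock: 9.7
eef_pos: [577.2, -85.4, 212.9]
tcp_rot: [-3.138, -0.523, -0.03]
contact_force: [-0.7, 0.6, -1.8]
opening: 0.999
```

```bash
python3 low.py 0.56 0.32
```

```text
clock 9.70 tcp [577.2 -85.4 212.9] F [-0.69  0.56 -1.82] open 1.00 q [-0.2   0.1   2.13  0.23  0.4  -0.36]
lip if a0: [-39.2   0.3 -34.2]
0.530 [-0.39  0.03  0.21]
0.500 [-0.8   0.03  0.45]
0.470 [-1.2   0.03  0.7 ]
0.440 [-1.59  0.03  0.97]
0.410 [-1.98  0.03  1.24]
0.380 [-2.35  0.03  1.53]
0.350 [-2.72  0.03  1.83]
0.320 [-3.08  0.03  2.14]
```

Call:
apply_moves([
  [[1, -0.4, 0, 0.2, 0, 0, 0], [1, -0.8, 0, 0.4, 0, 0, 0], [1, -1.2, 0, 0.7, 0, 0, 0], [1, -1.6, 0, 1, 0, 0, 0], [1, -2, 0, 1.2, 0, 0, 0], [1, -2.3, 0, 1.5, 0, 0, 0], [1, -2.7, 0, 1.8, 0, 0, 0], [1, -3.1, 0, 2.1, 0, 0, 0]],
])

```text
clock: 10.5
eef_pos: [561.0, -84.9, 179.0]
tcp_rot: [-3.138, -0.523, -0.03]
contact_force: [-0.7, -0.7, -1.5]
opening: 0.999
```

```bash
python3 low.py 0.32 0.16; python3 -c "
from ang import *
pic('pics/p4.png')"
```

```text
clock 10.50 tcp [561.  -84.9 179. ] F [-0.7  -0.72 -1.5 ] open 1.00 q [-0.21  0.14  2.19  0.3   0.31 -0.44]
lip if a0: [-39.3   0.3 -33.9]
0.300 [-0.21  0.03  0.23]
0.280 [-0.44  0.03  0.44]
0.260 [-0.67  0.03  0.66]
0.240 [-0.89  0.03  0.89]
0.220 [-1.11  0.03  1.12]
0.200 [-1.32  0.04  1.36]
0.180 [-1.52  0.04  1.6 ]
0.160 [-1.73  0.04  1.84]
```

View pics/p4.png

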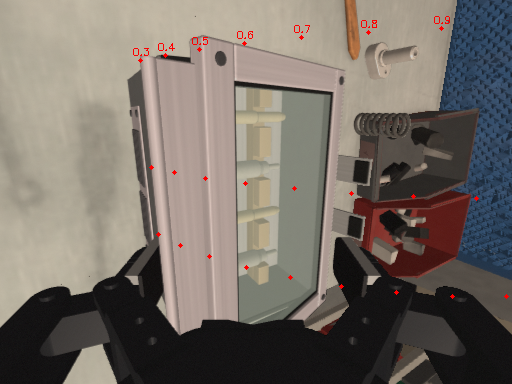

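The lip edge is at (150–160, 60–260) against the front pad, about 0.32 rad as planned. Continuing down, more slowly.

Call:
apply_moves([
  [[1, -0.2, 0, 0.2, 0, 0, 0], [1, -0.4, 0, 0.4, 0, 0, 0], [1, -0.7, 0, 0.7, 0, 0, 0], [1, -0.9, 0, 0.9, 0, 0, 0], [1, -1.1, 0, 1.1, 0, 0, 0], [1, -1.3, 0, 1.4, 0, 0, 0], [1, -1.5, 0, 1.6, 0, 0, 0], [1, -1.7, 0, 1.8, 0, 0, 0]],
])

```text
clock: 11.35
eef_pos: [554.6, -84.5, 153.9]
tcp_rot: [-3.138, -0.522, -0.03]
contact_force: [-0.3, -0.5, -0.3]
opening: 0.998
```

```bash
python3 low.py 0.16 0.05
```

```text
clock 11.35 tcp [554.6 -84.5 153.9] F [-0.35 -0.51 -0.25] open 1.00 q [-0.21  0.18  2.22  0.39  0.25 -0.53]
lip if a0: [-38.7   0.5 -34.1]
0.146 [-0.06  0.05  0.16]
0.133 [-0.19  0.05  0.33]
0.119 [-0.32  0.05  0.5 ]
0.105 [-0.45  0.05  0.68]
0.091 [-0.57  0.05  0.85]
0.077 [-0.7   0.05  1.03]
0.064 [-0.82  0.05  1.21]
0.050 [-0.94  0.05  1.39]
```

Call:
apply_moves([
  [[1, 0, 0, 0, 0, 0, 0], [1, 0, 0, 0, 0, 0, 0], [1, 0, 0, 0, 0, 0, 0], [1, -0.1, 0, 0.1, 0, 0, 0], [1, -0.2, 0, 0.2, 0, 0, 0], [1, -0.2, 0, 0.3, 0, 0, 0], [1, -0.2, 0, 0.3, 0, 0, 0], [1, -0.2, 0, 0.3, 0, 0, 0]],
])

```text
clock: 12.15
eef_pos: [554.0, -84.4, 150.0]
tcp_rot: [-3.137, -0.522, -0.03]
contact_force: [-4.6, -1.3, -1.5]
opening: 1.002
```

```bash
python3 low.py 0.13 0.05;  python3 -c "
from ang import *
pic('pics/p5.png')"
```

```text
clock 12.15 tcp [554.  -84.4 150. ] F [-4.6  -1.27 -1.45] open 1.00 q [-0.21  0.18  2.22  0.4   0.24 -0.55]
lip if a0: [-39.2   0.6 -33.5]
0.120 [-0.07  0.06  0.18]
0.110 [-0.16  0.06  0.31]
0.100 [-0.25  0.06  0.44]
0.090 [-0.35  0.06  0.56]
0.080 [-0.44  0.06  0.69]
0.070 [-0.52  0.06  0.83]
0.060 [-0.61  0.06  0.96]
0.050 [-0.7   0.06  1.09]
```

View pics/p5.png

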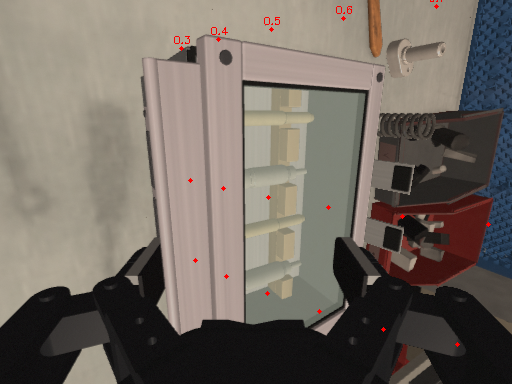

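The lid is about 0.13 rad open, with the lip edge at (155,170) on the front pad and light contact. Continuing down with slightly more yield.

Call:
apply_moves([
  [[1, -0.1, 0, 0.2, 0, 0, 0], [1, -0.2, 0, 0.3, 0, 0, 0], [1, -0.3, 0, 0.4, 0, 0, 0], [1, -0.4, 0, 0.6, 0, 0, 0], [1, -0.5, 0, 0.7, 0, 0, 0], [1, -0.6, 0, 0.8, 0, 0, 0], [1, -0.7, 0, 0.9, 0, 0, 0], [1, -0.8, 0, 1.1, 0, 0, 0]],
])

```text
clock: 13.0
eef_pos: [552.9, -84.4, 136.7]
tcp_rot: [-3.138, -0.522, -0.03]
contact_force: [-0.3, -1.4, -1.2]
opening: 1.006
```

```bash
python3 low.py 0.05 -0.03
```

```text
clock 13.00 tcp [552.9 -84.4 136.7] F [-0.31 -1.44 -1.23] open 1.01 q [-0.21  0.21  2.24  0.48  0.21 -0.63]
lip if a0: [-38.8   0.5 -34.1]
0.040 [-0.02  0.05  0.12]
0.030 [-0.1   0.05  0.25]
0.020 [-0.18  0.05  0.39]
0.010 [-0.26  0.05  0.52]
0.000 [-0.34  0.05  0.66]
-0.010 [-0.42  0.05  0.8 ]
-0.020 [-0.5   0.06  0.94]
-0.030 [-0.57  0.06  1.08]
```

Call:
apply_moves([
  [[1, -0.1, 0, 0.1, 0, 0, 0], [1, -0.15, 0, 0.25, 0, 0, 0], [1, -0.2, 0, 0.4, 0, 0, 0], [1, -0.3, 0, 0.5, 0, 0, 0], [1, -0.4, 0, 0.65, 0, 0, 0], [1, -0.5, 0, 0.8, 0, 0, 0], [1, -0.6, 0, 0.9, 0, 0, 0], [1, -0.7, 0, 1, 0, 0, 0]],
])

```text
clock: 13.8
eef_pos: [551.7, -84.4, 124.4]
tcp_rot: [-3.138, -0.522, -0.03]
contact_force: [-0.0, -0.2, -0.3]
opening: 0.997
```

```bash
python3 low.py 0.0 -0.03; python3 -c "
from h import *
rel([(500,-84,124),(440,-84,130),(400,-84,250)])
from ang import *
pic('pics/p6.png')"
```

```text
clock 13.80 tcp [551.7 -84.4 124.4] F [-0.03 -0.16 -0.28] open 1.00 q [-0.21  0.23  2.25  0.57  0.18 -0.72]
lip if a0: [-35.8   0.5 -37.5]
-0.004 [ 0.34  0.05 -0.3 ]
-0.007 [ 0.31  0.05 -0.24]
-0.011 [ 0.28  0.05 -0.19]
-0.015 [ 0.25  0.05 -0.14]
-0.019 [ 0.22  0.05 -0.09]
-0.022 [ 0.19  0.05 -0.04]
-0.026 [0.17 0.05 0.01]
-0.030 [0.14 0.05 0.07]
clock 13.80 tcp [551.7 -84.4 124.4] F [-0.03 -0.16 -0.28] open 1.00 q [-0.21  0.23  2.25  0.57  0.18 -0.72]
(500, -84, 124) -> cm [-4.5   0.11 -2.55] rot [-0.2  0.1 -0. ]
(440, -84, 130) -> cm [-9.4   0.27 -6.06] rot [-0.2  0.1 -0. ]
(400, -84, 250) -> cm [ -6.88   0.35 -18.45] rot [-0.2  0.1 -0. ]
```

View pics/p6.png

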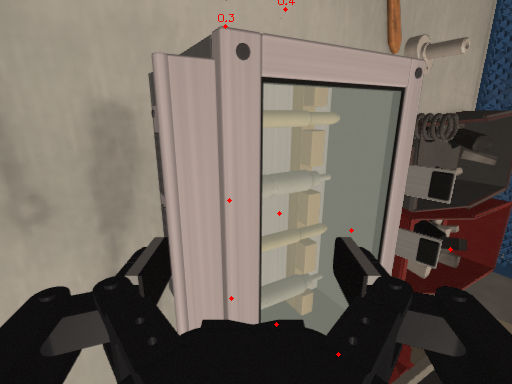

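The lid looks shut, there is a gap between the lip (160,150) and the front pad, and the force is about 0. That's 12 views, so the rest I check numerically. Withdrawing straight back, then up.

Call:
apply_moves([
  [[1, -1, 0, -0.55, 0, 0, 0], [1, -2.2, 0, -1.25, 0, 0, 0], [1, -3.4, 0, -1.9, 0, 0, 0], [1, -4.5, 0.1, -2.5, 0, 0, 0], [1, -7, 0.2, -4.3, 0, 0, 0], [1, -9.4, 0.3, -6, 0, 0, 0], [1, -9.4, 0.3, -6, 0, 0, 0], [1, -9.4, 0.3, -6, 0, 0, 0]],
])

```text
clock: 14.65
eef_pos: [440.3, -84.6, 129.7]
tcp_rot: [-3.138, -0.523, -0.031]
contact_force: [1.6, 0.1, -0.3]
opening: 0.999
```

```bash
python3 -c "
from h import *
rel([(400,-84,250)])"
```

```text
clock 14.65 tcp [440.3 -84.6 129.7] F [ 1.65  0.12 -0.26] open 1.00 q [-0.3   0.07  2.45  0.84  0.18 -1.06]
(400, -84, 250) -> cm [  2.51   0.02 -12.43] rot [-0.2  0.  -0. ]
```

Call:
apply_moves([
  [[1, 0.5, 0, -4, 0, 0, 0], [1, 1.5, 0, -8, 0, 0, 0], [1, 2.5, 0, -12, 0, 0, 0], [1, 2.5, 0, -12, 0, 0, 0], [1, 2.5, 0, -12, 0, 0, 0]],
])

```text
clock: 15.15
eef_pos: [403.8, -84.3, 248.7]
tcp_rot: [-3.14, -0.529, -0.03]
contact_force: [-0.4, -0.0, 0.1]
opening: 0.997
```

```bash
python3 - <<'E'
from h import *
from fit import proj
import cv2
rel([])
f=r.grab_frame("top")["pixels"]; o=cv2.cvtColor(cv2.imread("pics/top0.png"),cv2.COLOR_BGR2RGB)
cv2.imwrite("pics/topend.png",cv2.cvtColor(f,cv2.COLOR_RGB2BGR))
d=np.abs(f.astype(int)-o).max(2)>40
n,_,st,ce=cv2.connectedComponentsWithStats(d.astype(np.uint8))
print([s.tolist() for s in st[1:] if s[4]>8])
# predicted shut lip ends in top picture, and dark->light edge rows there
c,s=np.cos(-.0294),np.sin(-.0294)
for y in (60,0,-60):
    for k in(0,.02,.05): print(y,k,proj('top',lip(k)+np.array([-s*y,c*y,0])).round(1),end=' ')
    u,v=proj('top',lip(0)+np.array([-s*y,c*y,0])); u=int(round(u)); print(f[int(v)-6:int(v)+7,u].mean(1).round().tolist())
E
```

```text
clock 15.15 tcp [403.8 -84.3 248.7] F [-0.39 -0.03  0.06] open 1.00 q [-0.34 -0.28  2.37  0.29  0.56 -0.52]
[[272, 116, 3, 12, 16], [323, 117, 36, 21, 110], [271, 129, 21, 8, 56], [316, 132, 8, 2, 14], [302, 135, 11, 2, 22], [263, 142, 90, 64, 1803], [279, 159, 16, 29, 72], [317, 160, 11, 5, 19], [329, 160, 4, 31, 59], [279, 183, 4, 5, 9], [297, 183, 9, 6, 23], [317, 183, 2, 5, 9], [337, 184, 2, 5, 10], [320, 187, 8, 2, 11], [270, 189, 14, 6, 24], [290, 191, 22, 2, 23], [310, 240, 50, 91, 1788], [333, 320, 49, 55, 217], [331, 335, 15, 16, 122], [312, 355, 25, 29, 517], [351, 373, 37, 11, 298]]
60 0 [280.9 210.1] 60 0.02 [281. 210.] 60 0.05 [281.2 209.9] [130.0, 130.0, 128.0, 123.0, 116.0, 124.0, 92.0, 91.0, 89.0, 89.0, 90.0, 88.0, 86.0]
0 0 [308.  210.4] 0 0.02 [308.2 210.3] 0 0.05 [308.5 210.2] [132.0, 132.0, 130.0, 125.0, 117.0, 127.0, 119.0, 101.0, 100.0, 97.0, 96.0, 93.0, 91.0]
-60 0 [335.  210.7] -60 0.02 [335.3 210.6] -60 0.05 [335.8 210.4] [130.0, 128.0, 129.0, 132.0, 125.0, 119.0, 121.0, 91.0, 105.0, 103.0, 106.0, 105.0, 103.0]
```

```bash
python3 -c "
from rig import r
print(r.sign_off())"
```

```text
the job is handed in; nothing more can be done
None
```

The lid is shut on the dry box and the job is handed in. The arm was clear of everything by about 15.2 s of the 48 s allowed. No verdict was reported.

**How it went:** I straddled the lip with the open jaws, without gripping. The rear finger tipped the lid to about 1.44 rad. It then fell freely onto the front finger at about 1.1 rad and rested there at roughly 1 N. I lowered it along its arc, with speed down to about 0.1 rad/s near shut. Then I drew the hand straight back and up.

**Last checks:**
- **Forces:** the highest reading I sampled while lowering was about 4.9 N. Forces were read only at the end of each move, and with noise of about 1 N, so I could not confirm the contact force while the lid was moving. The readings dropped to near zero once the lid was down.
- **Lid shut:** in the final top view the lip edge sits at the predicted shut row, about 210. That view cannot distinguish 0 from 0.05 rad, so "fully shut" rests on the fingers having gone about 10 mm below the shut position with the lid free to fall.
- **Bystanders:** comparing the top view before and after shows changes only at the lid, the box top and the arm. The dish, spanner and loupe show none.
- **Parts in the box:** I last saw them through the glass, in their rests, just after shutting. I did not measure their positions.

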